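Hook the shelf panel under the lip of the cup rack

ROBOT

A 7-joint arm with a two-finger parallel gripper is mounted at the origin on the work surface. World frame = base frame: x ahead of the robot, y to its left, z up, the work surface at z = 0. Lengths are in m, angles in rad, forces in N, time in s.
With the tool pointing down it reaches from about 0.35 to 0.9 m from the base axis. Payload 8.1 kg.
Tool frame: the origin (TCP) lies on the centre line of the jaws, within the pads' length; the fingertips stand 14 mm ahead of it and the grasp point (between the pads) lies 5 mm behind it; z points along the fingers, y is the direction in which the jaws open and shut (so a half turn about z gives the same grasp; the last joint's range is limited). The gripper opens to 92 mm and grips with 3 to 60 N. Pads are 19 mm wide; open, the fingers measure 130 mm over their backs; the gripper's body (75 mm by 190 mm) begins 47 mm behind the grasp point.
Start: joints at [-1.269, 0.434, 0.025, 1.573, -0.012, 1.134, -0.075], TCP at [0.246, 0.574, 0.211] pointing down, gripper open.
Joint ranges: [-2.62, 2.62], [-0.44, 2.09], [-1.27, 1.32], [0.08, 2.57], [-1.32, 4.46], [0.12, 2], [-2.74, 2.74]. Speed limits (rad/s): [2.22, 2.22, 3.01, 3.01, 3.14, 3.14, 3.14].

INTERFACE

Orientations are given as a rotation vector (axis times angle).
In Python, from cell import observe, eyes, arm gives the robot as it stands.
- The arm moves only by the tool step_arm, never from a script. Its argument "series" is a list that holds one entry, the list of rows, each a list of 5 numbers: the finger opening in m, from 0 to 0.0918, then the shift along the world's x, y, z in m, then the turn about the world's z in degrees. In form: [[[hand, dx, dy, dz, spin], ...]]. A call has 1 to 20 rows; each row is the pose to reach, as a shift and turn from the pose measured when the call began; what a row does not reach only later rows make up. A row lasts 1/12 s, in which the tool goes at most 41.7 mm and 7.16 degrees, less where a joint would pass 70% of its speed; a pose out of reach is approached as far as the arm can. A call with a gripper value outside its range is refused whole. The fingers move at their own pace and stop on an object; "squeeze" is the grip in N (left out, the last holds). Time passes only in rows, so rows that repeat a pose let the fingers close. It gives the time, the measured TCP pose, the force and the opening at its end, in the units of the state.
- observe(): the state, without advancing time (a new reading comes with each control period).
- eyes.get_image(name): name is "side" or "top" or "wrist"; returns (picture, depth): 384x512x3 uint8, red, green, blue; 384x512 float32, m along the optical axis (not along the pixel's ray), 0 where there is no reading.
- eyes.camera_params(name): a dict with "intrinsics" (3x3 intrinsics, pixels), "position" and "attitude" of the camera in the world. Camera axes: x right, y down, z forward; pixel columns grow to the right and rows downward; lengths in m; the calibration is good to about 2 mm. A picture is of the moment at which its call begins: read the wrist's pose just before it. camera_params takes no time and is no camera call; for the wrist camera it gives the pose at the moment of the call.
- arm.sign_off(): hands the job in, once; it reports no verdict.
The state is a dict: "clock": time; "joints": joint angles; "dq": joint speeds; "joint_efforts": joint torques, N m; "position": TCP position; "ee_rot": TCP orientation; "force": force on the tool from outside, world axes, zero at the start; "ft_torque": the same for the moment, N m; "width": opening from 0.0 (shut) to 1.0 (fully open).
Only numpy, scipy, OpenCV 4.12 (cv2) and the standard library are available. Lean on these libraries where they do the work, as an engineer would, in place of code of your own. Each camera call takes 0.05 s, during which the arm holds its last target.

TASK

Fit the loose white shelf panel into the empty cup rack: with its front raised, hook one of its two shorter edges under the lip along the rack's back, then lower the front under control, without letting it drop, until the panel lies flat on both ledges between the back wall and the front upstand. Let go, and leave the cups, the saucers and the kettle standing where they are.

Things in the scene. Friction and masses are not known exactly. Their poses are not given: they have to be found in the camera images.
- tier_center (a point): Loose white plastic shelf panel, 0.25 kg: flat plate 160 (x) by 140 (y) by 7 mm thick with grey slot marks; on the middle of its top an upright grip rib 12 mm thick (x), 60 long (y), 40 high, so 47 mm in all. Point: middle, half-way up, 23.5 mm above the underside; z up. Starts flat on the work surface, rib up. Same both ways round: either 140 mm edge may go under the lip.
- tier_edge_a (a point): Middle of the panel's edge at its x = +80 mm, half-way through the 7 mm plate (20 mm below tier_center's level).
- tier_edge_b (a point): Middle of the panel's edge at its x = -80 mm, half-way through the 7 mm plate.
- rack_seat (a point): White plastic cup rack, fixed: open frame 184 (x) by 166 mm (y) on legs, empty. Point: centre of the frame at seat level (top of its two ledges), 70 mm above the work surface. +x to the rack's back, where the lip is, away from the robot; z up. Ledges 55 to 92 mm from the centre, front and back. Side rails: inner faces at y = +75 and -75 mm, tops 12 mm above the seat. Panel x goes along rack x.
- rack_lip (a point): Middle of the lower front edge of the lip along the rack's back: 66 mm behind rack_seat, 16 mm above the seat. The lip is 5 mm thick, runs along y and overhangs 18 mm forward from an upright back wall whose inner face is 84 mm behind rack_seat. The back edge of the panel goes under it, against or near that wall.
- rack_front (a point): Middle of the top inner edge of the front upstand: 84 mm in front of rack_seat, 12 mm above the seat; the upstand is 8 mm thick. The seated panel has 4 mm play each way along x, 5 mm along y. Held level it cannot pass over the upstand and under the lip together; tilted 0.1 to 0.25 rad, front up, it can.
- cup_a_center (a point): A white ceramic cup, 76 mm across the rim, 70 mm high, standing beyond the work; this point is half-way up. Leave it alone.
- cup_b_center (a point): A second cup, the same. Leave it alone.
- saucers_center (a point): A pile of four pale glass saucers, 128 mm across, 30 mm high, standing at the right; this point is half-way up. Leave it alone.
- kettle_center (a point): An aluminium kettle with spout and arched black handle, 150 mm across without the spout, which reaches 120 mm from the axis along its x; 176 mm high to the top of the handle, standing at the left; this point is 60 mm above its underside on its axis. Leave it alone.
Mind the look-alikes: they are no part of the job. What is shaped like the part that bears tier_center but orange is not meant.

How it is judged:
On the way:
1. one edge of the panel is under the rack's lip while the panel is tilted, front raised (angle between tier_center's own z axis and vertical above 0.04 rad and ((x of tier_edge_a in the frame of rack_seat between 0.07 and 0.09 m and z of tier_edge_a in the frame of rack_seat between -0.002 and 0.016 m and y of tier_edge_a in the frame of rack_seat between -0.02 and 0.02 m) or (x of tier_edge_b in the frame of rack_seat between 0.07 and 0.09 m and z of tier_edge_b in the frame of rack_seat between -0.002 and 0.016 m and y of tier_edge_b in the frame of rack_seat between -0.02 and 0.02 m))), for 0.1 s.
At the end, for the whole second after the job is handed in: The panel lies at rest in the rack, one edge under the lip: centred within 6 mm (rack's x) and 8 mm (y), its underside within 3 mm of the seat, tilted less than 0.03 rad, turned less than 0.1 rad from the rack (x of tier_center in the frame of rack_seat between -0.006 and 0.006 m and y of tier_center in the frame of rack_seat between -0.008 and 0.008 m and z of tier_center in the frame of rack_seat between 0.0205 and 0.0265 m and angle between tier_center's own z axis and vertical below 0.03 rad and angle between the x axis of tier_center and the x axis of rack_seat, either way round below 0.1 rad and linear speed of tier below 0.02 m/s); the robot touches nothing.
It fails at once if the panel drops into the rack instead of being lowered (turns faster than 5 rad/s there) (horizontal distance between tier_center and rack_seat below 0.06 m and angular speed of tier above 5 rad/s).
It fails at once if the cup_a is shifted by more than 20 mm or tipped (distance of cup_a_center from where it was at the start of the episode above 0.02 m or angle between cup_a_center's own z axis and vertical above 0.3 rad).
It fails at once if the cup_b is shifted by more than 20 mm or tipped (distance of cup_b_center from where it was at the start of the episode above 0.02 m or angle between cup_b_center's own z axis and vertical above 0.3 rad).
It fails at once if the saucers is shifted by more than 20 mm or tipped (distance of saucers_center from where it was at the start of the episode above 0.02 m or angle between saucers_center's own z axis and vertical above 0.3 rad).
It fails at once if the kettle is shifted by more than 20 mm or tipped (distance of kettle_center from where it was at the start of the episode above 0.02 m or angle between kettle_center's own z axis and vertical above 0.3 rad).
It also fails if it takes over 48 s, if anything falls off the work surface, if the arm or the gripper's body presses on something with over 40 N, if the wrist force passes 120 N, or if a joint passes its speed limit or range.

## Working session

There is one attempt and no reset: what is moved stays moved. The work goes in short steps, Python scripts to look and compute and a tool call to move; the robot and the scene stay as the last step left them, time stands still between calls to the robot, and variables do not carry over. Pictures are saved under pics/ and viewed, and the job is handed in when it is done.

Besides the shell and the picture viewer there is one more tool, called after "Call:" by a JSON object that holds its "name" and its "arguments". step_arm: Moves the arm, as the interface text tells. Its arguments: {"type":"object","properties":{"series":{"type":"array"},"squeeze":{"type":"number"}},"required":["series"]}

```bash
mkdir -p pics; ls
cat > h.py <<'E'
import numpy as np, cv2
from cell import observe, eyes, arm
from scipy.spatial.transform import Rotation as R
def cam(n):
    p=eyes.camera_params(n); K=np.array(p["intrinsics"]); t=np.array(p["position"]); a=np.array(p["attitude"])
    Rm=a if a.shape==(3,3) else (R.from_rotvec(a).as_matrix() if a.shape==(3,) else R.from_quat(a).as_matrix())
    return K,t,Rm
def ray(c,u,v,z):
    K,t,Rm=c; d=Rm@np.linalg.inv(K)@np.array([u,v,1.0]); return t+d*(z-t[2])/d[2]
def proj(c,P):
    K,t,Rm=c; q=Rm.T@(np.array(P)-t); q=K@q; return q[:2]/q[2]
def cloud(c,D):
    K,t,Rm=c; h,w=D.shape; u,v=np.meshgrid(np.arange(w),np.arange(h))
    p=np.stack([(u-K[0,2])/K[0,0]*D,(v-K[1,2])/K[1,1]*D,D],-1)
    return p@Rm.T+t
def shot(n,f):
    c=cam(n); I,D=eyes.get_image(n); cv2.imwrite(f"pics/{f}.png",I[:,:,::-1]); np.savez(f"{f}.npz",I=I,D=D,K=c[0],t=c[1],R=c[2]); return c,I,D
def load(f):
    z=np.load(f"{f}.npz"); return (z["K"],z["t"],z["R"]),z["I"],z["D"]
E
python3 - <<'E'
from h import *
print(observe())
for n in ("side","top"):
    print(n,eyes.camera_params(n)); shot(n,n+"0")
E
```

```text
pics
{'clock': 0.0, 'joints': array([-1.26859302,  0.4352253 ,  0.0249681 ,  1.57411992, -0.01158521,
        1.13399336, -0.07510926]), 'dq': array([-1.55303302e-03,  8.71134389e-04,  2.82575594e-03,  3.89330030e-04,
       -3.42471875e-04,  8.41836561e-05, -8.53154801e-05]), 'joint_efforts': array([ 5.09475376e-04, -6.67841434e+01,  9.85242650e-01, -3.14464688e+01,
       -6.03937916e-02,  4.27354651e-02,  1.71571951e-04]), 'position': array([0.24599068, 0.57395847, 0.21033468]), 'ee_rot': array([-6.31602703e-01, -3.07727578e+00,  2.50128691e-03]), 'force': array([-0.39632188,  0.81711447, -0.69488636]), 'ft_torque': array([ 0.06709964, -0.0389163 , -0.00914857]), 'width': 0.9963324067259004}
side {'intrinsics': array([[374.27900176,   0.        , 249.20194071],
       [  0.        , 374.27900176, 186.93176461],
       [  0.        ,   0.        ,   1.        ]]), 'position': array([ 0.18168564, -0.75772741,  1.10134325]), 'attitude': array([-2.39075809,  0.51373661, -0.17761388])}
top {'intrinsics': array([[485.14201151,   0.        , 261.59464681],
       [  0.        , 485.14201151, 185.07923069],
       [  0.        ,   0.        ,   1.        ]]), 'position': array([0.26910921, 0.04760995, 1.53542901]), 'attitude': array([-2.10023992,  2.147149  , -0.2162501 ])}
```

View pics/side0.png

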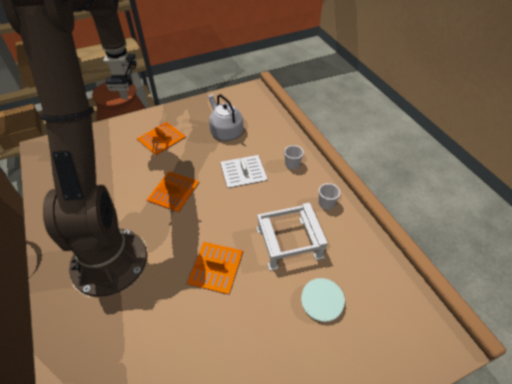

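View pics/top0.png

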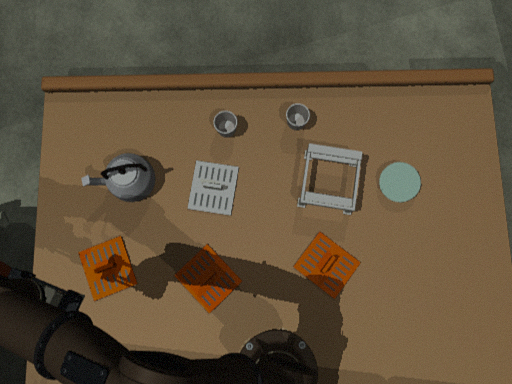

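Possible matches in the top view: the white panel at (213,187), and orange look-alikes at (108,268), (208,278) and (327,264). The task wants the white one, so I'll check it in a close crop and measure.

Run:
```python
from h import *
c,I,D=load("top0")
cr=I[130:230,170:380,::-1]
cv2.imwrite("pics/crop0.png",cv2.resize(cr,None,fx=3.8,fy=3.8,interpolation=cv2.INTER_CUBIC))
P=cloud(c,D)
print("table z med",np.median(P[...,2][(D>0)]), D[300,450])
hsv=cv2.cvtColor(I,cv2.COLOR_RGB2HSV)
m=((hsv[...,1]<50)&(hsv[...,2]>95)).astype(np.uint8)
m[:85]=0
n,l,s,ce=cv2.connectedComponentsWithStats(m)
for i in range(1,n):
    if s[i,4]>150: 
        q=P[l==i]; print(s[i],ce[i],np.median(q,0).round(3))
```

```text
table z med -0.00035261479547121777 1.4984934
[286 103  24  23 198] [298.13131313 116.22727273] [ 0.789 -0.096  0.009]
[213 111  24  23 183] [226.96174863 123.44808743] [0.769 0.136 0.01 ]
[ 301  143   61   68 1618] [330.85846724 175.23794808] [ 0.608 -0.183  0.079]
[ 188  160   51   55 1918] [212.62982273 187.40615224] [0.562 0.186 0.007]
[ 379  162   42   41 1086] [399.6694291 181.446593 ] [ 0.567 -0.409  0.029]
[104 170  36  27 573] [121.68760908 182.82722513] [0.565 0.449 0.112]
[  0 176  39  30 522] [ 18.46551724 192.48659004] [ 0.705  1.176 -0.75 ]
```

View pics/crop0.png

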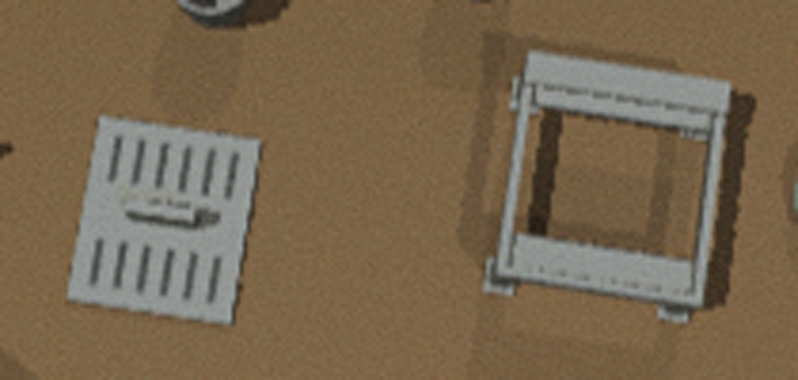

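The crop shows the white panel with its slots and rib at crop (175,215). The empty rack has its lip at the far side, with the lip bar at (628,85). Next I'll measure both poses.

```bash
cat > meas.py <<'E'
from h import *
def plane_pts(c,m,z):
    K,t,Rm=c; v,u=np.nonzero(m); d=(np.stack([u,v,np.ones_like(u)],-1)@np.linalg.inv(K).T)@Rm.T
    return (t+d*((z-t[2])/d[:,2])[:,None])[:,:2]
def rect(p):
    (cx,cy),(w,h),a=cv2.minAreaRect((p*1000).astype(np.float32)); return (cx,cy),(w,h),a
E
python3 - <<'E'
from meas import *
for n in("top0","side0"):
    c,I,D=load(n); P=cloud(c,D); hsv=cv2.cvtColor(I,cv2.COLOR_RGB2HSV)
    m=((hsv[...,1]<60)&(hsv[...,2]>85))
    near=lambda x,y,r:(np.hypot(P[...,0]-x,P[...,1]-y)<r)
    pm=m&near(.562,.186,.12)
    pl=pm&(P[...,2]<.02)
    print(n,"panel",pl.sum(),rect(plane_pts(c,cv2.morphologyEx(pl.astype(np.uint8),cv2.MORPH_CLOSE,np.ones((5,5))),.007)))
    rb=P[near(.562,.186,.05)&(P[...,2]>.025)]
    print(" rib", len(rb), rb.mean(0), rect(rb[:,:2]))
    Z=P[near(.60,-.18,.14)]
    print(" rack z hist",np.histogram(Z[:,2],bins=np.arange(-.005,.13,.005)))
    for lo,hi in ((.062,.076),(.076,.0855),(.0855,.12),(.06,.12)):
        k=near(.6,-.18,.15)&(P[...,2]>lo)&(P[...,2]<hi); q=P[k]; print(" ",lo,hi,len(q),q.mean(0).round(4),rect(q[:,:2]))
E
```

```text
top0 panel 1953 ((565.5900268554688, 186.60379028320312), (139.872802734375, 161.4224853515625), 79.9555435180664)
 rib 93 [0.56266992 0.18611539 0.04386182] ((563.9524536132812, 186.6846160888672), (60.565330505371094, 12.686577796936035), 80.81430053710938)
 rack z hist (array([1653, 1700,  331,   17,    3,    5,    4,    1,    8,    2,    2,
          0,   14,   77,  335,  316,  162,  246,  218,  262,   46,    1,
          0,    0,    0,    0]), array([-0.005,  0.   ,  0.005,  0.01 ,  0.015,  0.02 ,  0.025,  0.03 ,
        0.035,  0.04 ,  0.045,  0.05 ,  0.055,  0.06 ,  0.065,  0.07 ,
        0.075,  0.08 ,  0.085,  0.09 ,  0.095,  0.1  ,  0.105,  0.11 ,
        0.115,  0.12 ,  0.125]))
  0.062 0.076 739 [ 0.5541 -0.1805  0.0697] ((574.3759155273438, -181.13421630859375), (164.4723358154297, 184.1121063232422), 79.67791748046875)
  0.076 0.0855 414 [ 0.5432 -0.1776  0.0811] ((575.4034423828125, -182.37237548828125), (166.3806915283203, 186.36512756347656), 79.80695343017578)
  0.0855 0.12 500 [ 0.6392 -0.1938  0.091 ] ((575.6455078125, -182.51275634765625), (166.4016571044922, 185
[... 765 characters left out ...]
 0.065,  0.07 ,
        0.075,  0.08 ,  0.085,  0.09 ,  0.095,  0.1  ,  0.105,  0.11 ,
        0.115,  0.12 ,  0.125]))
  0.062 0.076 739 [ 0.5634 -0.1836  0.0698] ((577.103515625, -185.64913940429688), (164.33987426757812, 183.10350036621094), 79.96160125732422)
  0.076 0.0855 415 [ 0.549  -0.186   0.0811] ((577.2450561523438, -181.00454711914062), (171.25914001464844, 182.3384246826172), 80.1235580444336)
  0.0855 0.12 372 [ 0.6504 -0.1997  0.0906] ((579.5482788085938, -183.94546508789062), (168.6484832763672, 183.2150115966797), 80.16737365722656)
  0.06 0.12 1548 [ 0.5805 -0.1883  0.0777] ((578.73779296875, -181.84347534179688), (172.40248107910156, 185.5625457763672), 80.11897277832031)
```

Run:
```python
from h import *
s=observe(); M=R.from_rotvec(s["ee_rot"]).as_matrix(); print(M.round(3)); a=np.degrees(np.arctan2(M[1,1],M[0,1])); print("tool y ang",a)
print("spin opts",[(80-a+180*k) for k in (-2,-1,0,1)], np.array([.566,.186,.21])-s["position"])
c=cam("wrist");print(c[1],c[2].round(2))
```

```text
[[-0.919  0.394 -0.   ]
 [ 0.394  0.919 -0.001]
 [-0.    -0.001 -1.   ]]
tool y ang 66.80262684030676
spin opts [np.float64(-346.80262684030674), np.float64(-166.80262684030674), np.float64(13.197373159693242), np.float64(193.19737315969326)] [ 0.31996987 -0.38803305 -0.00043051]
[0.17604171 0.60304171 0.38351723] [[ 0.39  0.88  0.26]
 [ 0.92 -0.38 -0.11]
 [-0.    0.28 -0.96]]
```

Call:
{"name": "step_arm", "arguments": {"series": [[[0.0918, 0.01, -0.012, 0.01, 1], [0.0918, 0.03, -0.036, 0.02, 2], [0.0918, 0.05, -0.06, 0.03, 3], [0.0918, 0.07, -0.085, 0.04, 4], [0.0918, 0.09, -0.11, 0.04, 5], [0.0918, 0.115, -0.14, 0.04, 6], [0.0918, 0.14, -0.17, 0.04, 7], [0.0918, 0.165, -0.2, 0.04, 8], [0.0918, 0.19, -0.23, 0.04, 9], [0.0918, 0.215, -0.26, 0.04, 10], [0.0918, 0.24, -0.29, 0.04, 11], [0.0918, 0.26, -0.315, 0.03, 12], [0.0918, 0.28, -0.34, 0.02, 13], [0.0918, 0.3, -0.364, 0.01, 13.2], [0.0918, 0.312, -0.379, 0, 13.2], [0.0918, 0.32, -0.388, -0.01, 13.2], [0.0918, 0.32, -0.388, -0.01, 13.2], [0.0918, 0.32, -0.388, -0.01, 13.2]]]}}

```text
clock: 1.6
position: [0.5652, 0.1864, 0.1996]
ee_rot: [-0.274, -3.128, 0.003]
force: [0.4, 0.8, 0.2]
width: 1.0
```

Run:
```python
from meas import *
s=observe(); M=R.from_rotvec(s["ee_rot"]).as_matrix(); print(s["clock"],s["position"],s["joints"].round(2),s["force"],"tool y ang",np.degrees(np.arctan2(M[1,1],M[0,1])))
c,I,D=shot("wrist","w1"); P=cloud(c,D)
r=(np.hypot(P[...,0]-.566,P[...,1]-.186)<.06)&(P[...,2]>.03)&(P[...,2]<.06)
q=P[r]; print(len(q),q.mean(0),rect(q[:,:2]))
hsv=cv2.cvtColor(I,cv2.COLOR_RGB2HSV); print(hsv[250,256])
```

```text
1.6 [0.56522921 0.18644762 0.19964773] [-0.52  0.4   0.16  1.67 -0.07  1.08  1.05] [0.41248523 0.75536454 0.18783425] tool y ang 79.98456070860544
531 [0.56685078 0.18577586 0.04479764] ((567.8132934570312, 185.40274047851562), (58.557735443115234, 11.533197402954102), 79.89396667480469)
[ 16  91 148]
```

View pics/w1.png

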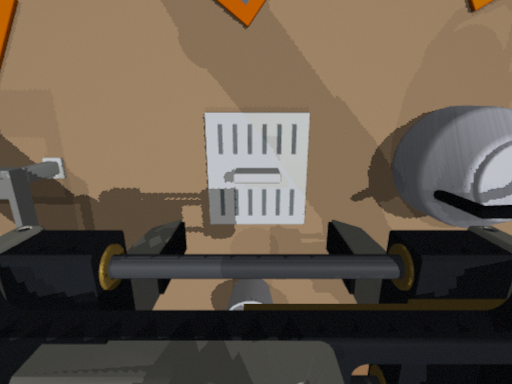

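Call:
{"name": "step_arm", "arguments": {"series": [[[0.0918, 0.001, -0.001, -0.02, 0], [0.0918, 0.0015, -0.001, -0.045, 0], [0.0918, 0.0015, -0.001, -0.075, 0], [0.0918, 0.0015, -0.001, -0.1, 0], [0.0918, 0.0015, -0.001, -0.125, 0], [0.0918, 0.0015, -0.001, -0.145, 0], [0.0918, 0.0015, -0.001, -0.16, 0], [0.0918, 0.0015, -0.001, -0.17, 0], [0.0918, 0.0015, -0.001, -0.173, 0], [0.0918, 0.0015, -0.001, -0.173, 0], [0.08, 0.0015, -0.001, -0.173, 0], [0.07, 0.0015, -0.001, -0.173, 0], [0.06, 0.0015, -0.001, -0.173, 0], [0.05, 0.0015, -0.001, -0.173, 0], [0.05, 0.0015, -0.001, -0.173, 0], [0.05, 0.0015, -0.001, -0.173, 0], [0.05, 0.0015, -0.001, -0.173, 0]]], "squeeze": 15}}

```text
clock: 3.07
position: [0.5669, 0.1867, 0.0277]
ee_rot: [-0.272, -3.129, 0.001]
force: [-1.1, 0.3, 4.7]
width: 0.647
```

Run:
```python
from meas import *
s=observe(); M=R.from_rotvec(s["ee_rot"]).as_matrix(); print(s["clock"],s["position"],s["width"]*.0918,s["joints"].round(2),s["force"],"tool y ang",np.degrees(np.arctan2(M[1,1],M[0,1])))
c,I,D=shot("side","s1"); cv2.imwrite("pics/s1c.png",cv2.resize(I[120:220,180:310,::-1],None,fx=5,fy=5))
```

```text
3.0667 [0.56690507 0.18665195 0.02769638] 0.05943959934311599 [-0.49  0.59  0.13  1.83 -0.11  0.72  1.09] [-1.09043133  0.25676132  4.73400701] tool y ang 80.07592392973847
```

View pics/s1c.png

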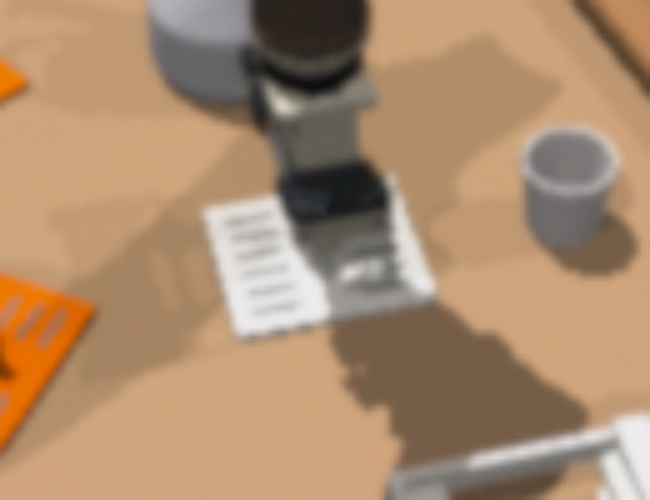

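Gripped: the opening reads 59.4 mm and the rib is 60 mm. The panel can pivot about the jaw axis, so I'll press its front underside on the fixed front upstand to tilt it. Now I lift and carry it over.

Call:
{"name": "step_arm", "arguments": {"series": [[[0.05, 0, 0, 0.01, 0], [0.05, 0, 0, 0.03, 0], [0.05, 0, 0, 0.055, 0], [0.05, 0, 0, 0.08, 0], [0.05, 0, -0.005, 0.105, 0], [0.05, -0.002, -0.02, 0.125, 0], [0.05, -0.004, -0.045, 0.14, 0], [0.05, -0.007, -0.075, 0.145, 0], [0.05, -0.01, -0.105, 0.145, 0], [0.05, -0.012, -0.135, 0.145, 0], [0.05, -0.015, -0.165, 0.145, 0], [0.05, -0.017, -0.195, 0.145, 0], [0.05, -0.02, -0.225, 0.145, 0], [0.05, -0.022, -0.255, 0.145, 0], [0.05, -0.025, -0.285, 0.145, 0], [0.05, -0.027, -0.312, 0.145, 0], [0.05, -0.029, -0.335, 0.145, 0], [0.05, -0.03, -0.352, 0.145, 0], [0.05, -0.03, -0.362, 0.145, 0], [0.05, -0.03, -0.362, 0.145, 0]]], "squeeze": 15}}

```text
clock: 4.78
position: [0.5362, -0.178, 0.1729]
ee_rot: [-0.277, -3.128, 0.003]
force: [0.4, -0.0, -2.7]
width: 0.645
```

```bash
cat > st.py <<'E'
from meas import *
C0=np.array([.5765,-.182]);A=np.radians(-10.1);ux=np.array([np.cos(A),np.sin(A)]);uy=np.array([-ux[1],ux[0]])
def rk(P): P=np.asarray(P); d=P[...,:2]-C0; return np.stack([d@ux,d@uy,P[...,2]-.07],-1)
def st():
    s=observe(); M=R.from_rotvec(s["ee_rot"]).as_matrix(); print(round(s["clock"],2),s["position"].round(4),"rack frame",rk(s["position"]).round(4),"w",round(s["width"]*91.8,1),"F",s["force"].round(1),"T",s["ft_torque"].round(2),"ang",round(np.degrees(np.arctan2(M[1,1],M[0,1])),2)); return s
def look(f):
    for n in("side","top"):
        c,I,D=shot(n,f+n); u,v=proj(c,[.57,-.18,.1]); u,v=int(u),int(v)
        cv2.imwrite(f"pics/{f}{n}c.png",cv2.resize(I[v-65:v+65,u-65:u+65,::-1],None,fx=4.5,fy=4.5,interpolation=cv2.INTER_CUBIC))
E
python3 -c "
from st import *
st();look('a')"
```

```text
4.78 [ 0.5362 -0.178   0.1729] rack frame [-0.0404 -0.0031  0.1029] w 59.3 F [ 0.4 -0.  -2.7] T [0.01 0.02 0.  ] ang 79.87
```

View pics/asidec.png

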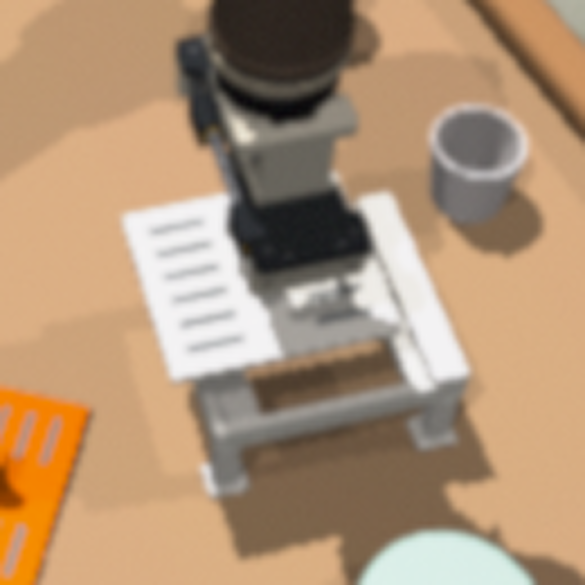

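View pics/atopc.png

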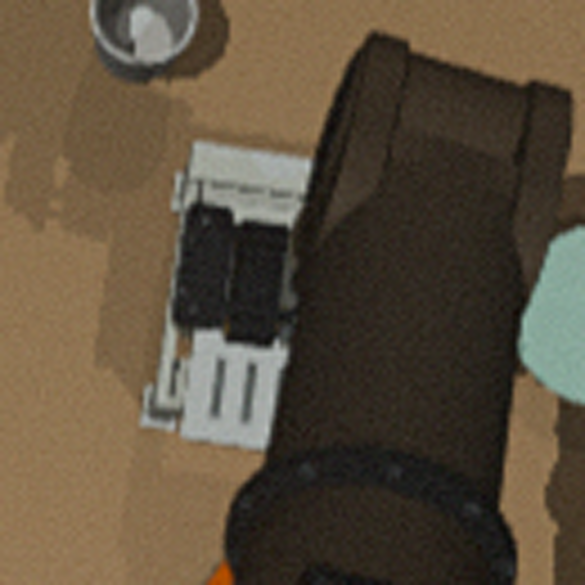

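Side view: the panel hangs level in the jaws above the rack, with its front half clear at crop (195,290). I'll set up a tilt and edge measurement from the side depth image.

```bash
cat >> st.py <<'E'
def panel(f,tilt0=0.0):
    # plate points (white, front half visible in side view) -> plane fit and edges, rack frame
    c,I,D=load(f+"side"); s=observe(); t=rk(s["position"]); P=rk(cloud(c,D)); hsv=cv2.cvtColor(I,cv2.COLOR_RGB2HSV)
    zt=t[2]-.0277+.007
    x=P[...,0]-t[0]; y=P[...,1]-t[1]
    ztop=zt-np.sin(tilt0)*x
    k=(hsv[...,1]<60)&(hsv[...,2]>110)&(np.abs(y)<.085)&(x>-.095)&(x<-.012)&(np.abs(P[...,2]-ztop)<.012)
    q=P[k]; G=np.c_[q[:,0]-t[0],q[:,1]-t[1],np.ones(len(q))]
    w=np.ones(len(q),bool)
    for _ in range(4):
        co=np.linalg.lstsq(G[w],q[w,2],rcond=None)[0]; r=q[:,2]-G@co; w=np.abs(r)<.004
    print("n",w.sum(),"tilt(front up) rad",-co[0].round(4),"roll",co[1].round(4),"plate top at tcp rel",(co[2]-t[2]).round(4),
      "x rel",np.percentile(q[w,0]-t[0],[.5,99]).round(4),"y rel",np.percentile(q[w,1]-t[1],[.5,99.5]).round(4))
    p=q[w]-t; print(rect(p[:,:2]))
E
python3 -c "
from st import *
panel('a')"
```

```text
n 815 tilt(front up) rad -0.0049 roll -0.0009 plate top at tcp rel -0.0204 x rel [-0.0787 -0.0125] y rel [-0.0743  0.0654]
((-45.61315155029297, -3.6735153198242188), (142.50216674804688, 66.93035888671875), 89.68907165527344)
```

Run:
```python
from st import *
for f in ("side0","top0"):
    c,I,D=load(f); P=rk(cloud(c,D)); 
    for nm,k in (("rails z",(np.abs(P[...,2]-.012)<.005)&(np.abs(P[...,0])<.05)),
                 ("upst",(np.abs(P[...,2]-.012)<.004)&(P[...,0]<-.078)&(P[...,0]>-.11)&(np.abs(P[...,1])<.07)),
                 ("lip",(np.abs(P[...,2]-.021)<.005)&(P[...,0]>.05)&(P[...,0]<.11)&(np.abs(P[...,1])<.07)),
                 ("all",(P[...,2]>-.005)&(P[...,2]<.03)&(np.abs(P[...,0])<.12)&(np.abs(P[...,1])<.11))):
        q=P[k]; 
        if nm=="rails z":
            for sg in(1,-1):
                r=q[(q[:,1]*sg>.05)&(np.abs(q[:,1])<.1)]; print(f,nm,sg,len(r),np.percentile(r[:,1],[2,50,98]).round(4),"slope",np.polyfit(r[:,0],r[:,1],1)[0].round(4))
        else: print(f,nm,len(q),"x",np.percentile(q[:,0],[1,50,99]).round(4),"y",np.percentile(q[:,1],[1,50,99]).round(4),"z",np.percentile(q[:,2],[2,50,98]).round(4))
```

```text
side0 rails z 1 76 [0.0726 0.0774 0.0835] slope -0.0221
side0 rails z -1 95 [-0.0837 -0.0797 -0.0745] slope -0.0043
side0 upst 98 x [-0.09   -0.086  -0.0819] y [-0.0676 -0.0023  0.0682] z [0.0081 0.0122 0.0155]
side0 lip 296 x [0.0678 0.0806 0.0944] y [-0.0691 -0.0047  0.0677] z [0.0166 0.0209 0.0248]
side0 all 1471 x [-0.0899  0.0148  0.0933] y [-0.084  -0.0081  0.0829] z [-0.0039  0.0081  0.0237]
top0 rails z 1 82 [0.0746 0.079  0.0826] slope -0.0042
top0 rails z -1 79 [-0.0836 -0.0789 -0.075 ] slope -0.0019
top0 upst 110 x [-0.0939 -0.0898 -0.0848] y [-0.067   0.0014  0.0671] z [0.0081 0.0116 0.0156]
top0 lip 351 x [0.064  0.077  0.0909] y [-0.0686 -0.003   0.0683] z [0.0164 0.0213 0.0257]
top0 all 1594 x [-0.0937  0.0173  0.09  ] y [-0.0829 -0.0024  0.0824] z [-0.0041  0.0095  0.0255]
```

Call:
{"name": "step_arm", "arguments": {"series": [[[0.05, 0.001, 0.005, -0.01, 0], [0.05, 0.001, 0.005, -0.025, 0], [0.05, 0.001, 0.005, -0.04, 0], [0.05, 0.001, 0.005, -0.052, 0], [0.05, 0.001, 0.005, -0.058, 0], [0.05, 0.001, 0.005, -0.061, 0], [0.05, 0.001, 0.005, -0.063, 0], [0.05, 0.001, 0.005, -0.0645, 0], [0.05, 0.001, 0.005, -0.066, 0], [0.05, 0.001, 0.005, -0.0675, 0], [0.05, 0.001, 0.005, -0.069, 0], [0.05, 0.001, 0.005, -0.0705, 0], [0.05, 0.001, 0.005, -0.0705, 0], [0.05, 0.001, 0.005, -0.0705, 0]]], "squeeze": 15}}

```text
clock: 6.05
position: [0.5404, -0.1684, 0.1053]
ee_rot: [0.269, 3.126, 0.002]
force: [-3.8, 3.9, 20.6]
width: 0.651
```

```bash
python3 -c "
from st import *
st();look('b')
for t in(0,.1,.17):panel('b',t)"
```

```text
6.05 [ 0.5404 -0.1684  0.1053] rack frame [-0.0379  0.007   0.0353] w 59.7 F [-3.8  3.9 20.6] T [1.05 0.88 0.09] ang 80.16
n 766 tilt(front up) rad 0.0087 roll 0.0129 plate top at tcp rel -0.0163 x rel [-0.0818 -0.0128] y rel [-0.0736  0.0691]
((-47.042236328125, -6.7654876708984375), (69.77079010009766, 155.4713897705078), 0.1699950098991394)
n 765 tilt(front up) rad 0.009 roll 0.0128 plate top at tcp rel -0.0163 x rel [-0.0818 -0.0128] y rel [-0.0737  0.0691]
((-47.042236328125, -6.7654876708984375), (69.77079010009766, 155.4713897705078), 0.1699950098991394)
n 761 tilt(front up) rad 0.0124 roll 0.0118 plate top at tcp rel -0.0164 x rel [-0.0817 -0.0128] y rel [-0.0738  0.0691]
((-47.042236328125, -6.7654876708984375), (69.77079010009766, 155.4713897705078), 0.1699950098991394)
```

View pics/bsidec.png

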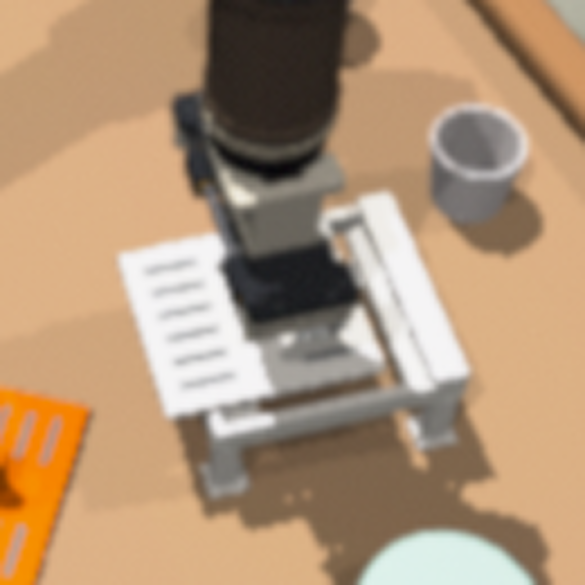

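The panel came down on the +y side rail: its edge reads y≈+76 mm and it has rolled, with no tilt. I'll lift, re-measure and correct y.

Call:
{"name": "step_arm", "arguments": {"series": [[[0.05, 0, 0, 0.005, 0], [0.05, 0, 0, 0.015, 0], [0.05, 0, -0.002, 0.03, 0], [0.05, 0, -0.005, 0.035, 0], [0.05, 0, -0.005, 0.035, 0], [0.05, 0, -0.005, 0.035, 0], [0.05, 0, -0.005, 0.035, 0]]], "squeeze": 20}}

```text
clock: 6.73
position: [0.54, -0.1733, 0.1398]
ee_rot: [0.269, 3.126, 0.002]
force: [-1.3, -0.4, -2.7]
width: 0.649
```

```bash
python3 -c "
from st import *
st();look('c')
panel('c',0);st()"
```

```text
6.73 [ 0.54   -0.1733  0.1398] rack frame [-0.0374  0.0022  0.0698] w 59.5 F [-1.3 -0.4 -2.7] T [-0.    0.02  0.01] ang 80.15
n 809 tilt(front up) rad 0.0165 roll 0.0089 plate top at tcp rel -0.0163 x rel [-0.0817 -0.0127] y rel [-0.0705  0.0682]
((-47.00288391113281, -0.21392822265625), (142.6508026123047, 69.90594482421875), 89.79812622070312)
6.83 [ 0.54   -0.1732  0.1396] rack frame [-0.0375  0.0023  0.0696] w 59.6 F [ 0.  -0.5 -2.9] T [ 0.05  0.02 -0.02] ang 80.16
```

View pics/csidec.png

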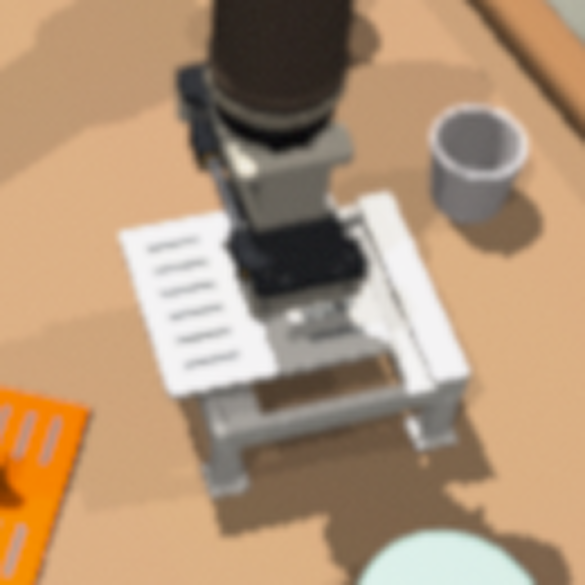

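Call:
{"name": "step_arm", "arguments": {"series": [[[0.05, 0, -0.002, -0.005, 0], [0.05, 0, -0.002, -0.015, 0], [0.05, 0, -0.002, -0.023, 0], [0.05, 0, -0.002, -0.028, 0], [0.05, 0, -0.002, -0.031, 0], [0.05, 0, -0.002, -0.031, 0], [0.05, 0, -0.002, -0.031, 0]]], "squeeze": 20}}

```text
clock: 7.42
position: [0.5399, -0.1751, 0.1084]
ee_rot: [0.269, 3.127, 0.002]
force: [-0.4, -0.1, -2.6]
width: 0.649
```

```bash
python3 -c "
from st import *
st();look('d')
panel('d',0);st()"
```

```text
7.42 [ 0.5399 -0.1751  0.1084] rack frame [-0.0372  0.0004  0.0384] w 59.5 F [-0.4 -0.1 -2.6] T [-0.02 -0.06 -0.01] ang 80.16
n 794 tilt(front up) rad 0.0125 roll 0.0051 plate top at tcp rel -0.017 x rel [-0.0821 -0.0126] y rel [-0.0707  0.0699]
((-47.35329818725586, 0.209136962890625), (70.32720947265625, 143.1648712158203), 0.053532883524894714)
7.52 [ 0.5403 -0.1752  0.1089] rack frame [-0.0369  0.0003  0.0389] w 59.6 F [ 0.1  0.4 -3.2] T [-0.03 -0.02 -0.03] ang 80.16
```

View pics/dsidec.png

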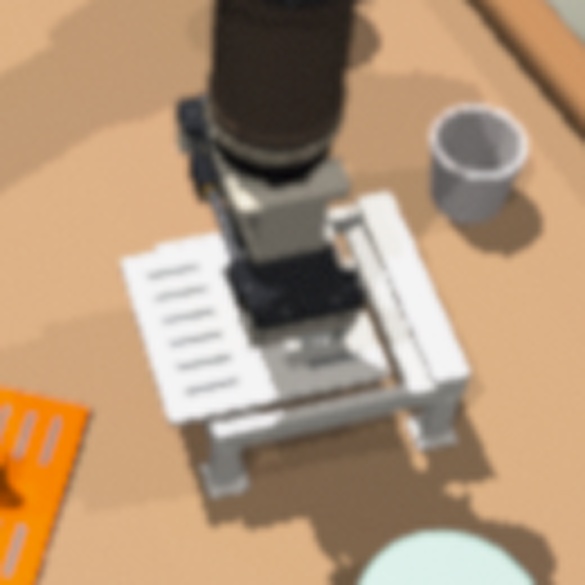

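The panel now sits between the rails in y, and the near rail shows clear at crop (250,425). Next I press slowly on the upstand.

Call:
{"name": "step_arm", "arguments": {"series": [[[0.05, 0, -0.001, -0.002, 0], [0.05, 0, -0.001, -0.0035, 0], [0.05, 0, -0.001, -0.005, 0], [0.05, 0, -0.001, -0.006, 0], [0.05, 0, -0.001, -0.007, 0], [0.05, 0, -0.001, -0.008, 0], [0.05, 0, -0.001, -0.009, 0], [0.05, 0, -0.001, -0.009, 0], [0.05, 0, -0.001, -0.009, 0]]], "squeeze": 20}}

```text
clock: 8.27
position: [0.5421, -0.1765, 0.1008]
ee_rot: [0.269, 3.123, 0.002]
force: [5.4, -0.3, 3.7]
width: 0.647
```

```bash
python3 -c "
from st import *
st();look('e')
panel('e',0.08);st()"
```

```text
8.27 [ 0.5421 -0.1765  0.1008] rack frame [-0.0349 -0.0006  0.0308] w 59.4 F [ 5.4 -0.3  3.7] T [-0.17 -1.11  0.05] ang 80.17
n 837 tilt(front up) rad 0.1082 roll 0.008 plate top at tcp rel -0.017 x rel [-0.085  -0.0129] y rel [-0.0822  0.07  ]
((-49.02259063720703, -2.8984451293945312), (163.72145080566406, 73.42935943603516), 89.9207763671875)
8.37 [ 0.542  -0.1765  0.1008] rack frame [-0.0349 -0.0006  0.0308] w 59.6 F [ 6.1 -0.7  3.7] T [-0.17 -1.13  0.06] ang 80.17
```

View pics/esidec.png

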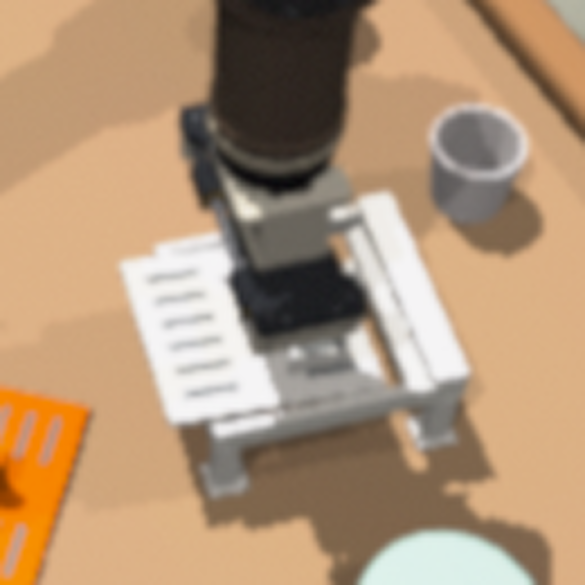

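Call:
{"name": "step_arm", "arguments": {"series": [[[0.05, 0, 0, -0.0015, 0], [0.05, 0, 0, -0.0025, 0], [0.05, 0, 0, -0.0035, 0], [0.05, 0, 0, -0.0045, 0], [0.05, 0, 0, -0.0045, 0], [0.05, 0, 0, 0.005, 0], [0.05, 0, 0, 0.02, 0], [0.05, 0, 0, 0.035, 0], [0.05, 0, 0, 0.035, 0], [0.05, 0, 0, 0.035, 0]]], "squeeze": 20}}

```text
clock: 9.2
position: [0.5412, -0.1764, 0.1355]
ee_rot: [0.269, 3.124, 0.002]
force: [0.5, -0.4, -3.5]
width: 0.649
```

```bash
python3 -c "
from st import *
st();look('f')
panel('f',0.15);st()"
```

```text
9.2 [ 0.5412 -0.1764  0.1355] rack frame [-0.0357 -0.0006  0.0655] w 59.5 F [ 0.5 -0.4 -3.5] T [0.02 0.02 0.01] ang 80.15
n 830 tilt(front up) rad 0.1471 roll 0.0038 plate top at tcp rel -0.0158 x rel [-0.0854 -0.0128] y rel [-0.0708  0.0681]
((-48.96085739135742, -0.0998992919921875), (73.64733123779297, 143.85861206054688), 0.11715763807296753)
9.3 [ 0.5407 -0.1761  0.1345] rack frame [-0.0363 -0.0004  0.0645] w 59.5 F [ 0.4 -0.1 -3.6] T [ 0.06  0.02 -0.02] ang 80.16
```

View pics/fsidec.png

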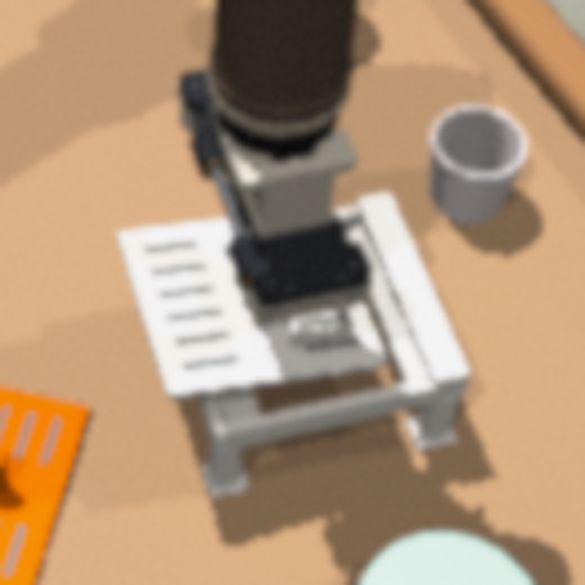

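The tilt reads 0.147 rad and holds. Now I lower the rear edge just above seat level inside the rails, then advance it under the lip.

Call:
{"name": "step_arm", "arguments": {"series": [[[0.05, 0, 0, -0.008, 0], [0.05, 0, 0, -0.017, 0], [0.05, 0, 0, -0.024, 0], [0.05, 0, 0, -0.027, 0], [0.05, 0.005, -0.001, -0.027, 0], [0.05, 0.01, -0.002, -0.027, 0], [0.05, 0.016, -0.003, -0.027, 0], [0.05, 0.02, -0.0035, -0.027, 0], [0.05, 0.022, -0.004, -0.027, 0], [0.05, 0.022, -0.004, -0.027, 0], [0.05, 0.022, -0.004, -0.027, 0]]], "squeeze": 20}}

```text
clock: 10.22
position: [0.5628, -0.1801, 0.1076]
ee_rot: [0.269, 3.125, 0.002]
force: [0.3, -0.2, -3.3]
width: 0.646
```

```bash
python3 -c "
from st import *
st();look('g')
panel('g',0.147);st()"
```

```text
10.22 [ 0.5628 -0.1801  0.1076] rack frame [-0.0138 -0.0006  0.0376] w 59.3 F [ 0.3 -0.2 -3.3] T [-0.01  0.    0.07] ang 80.16
n 809 tilt(front up) rad 0.1489 roll 0.0031 plate top at tcp rel -0.0169 x rel [-0.0855 -0.0128] y rel [-0.0706  0.0688]
((-48.96735763549805, -0.4243316650390625), (73.40682983398438, 143.44314575195312), 0.2101021409034729)
10.32 [ 0.5625 -0.1801  0.1076] rack frame [-0.0141 -0.0006  0.0376] w 59.3 F [-0.1  0.2 -3.7] T [0.03 0.01 0.03] ang 80.16
```

View pics/gsidec.png

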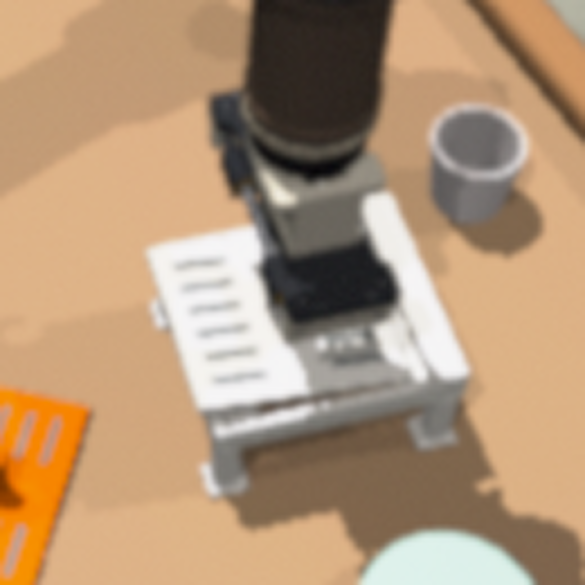

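Call:
{"name": "step_arm", "arguments": {"series": [[[0.05, 0.004, -0.0007, 0, 0], [0.05, 0.008, -0.0014, 0, 0], [0.05, 0.012, -0.002, 0, 0], [0.05, 0.016, -0.0028, 0, 0], [0.05, 0.02, -0.0035, 0, 0], [0.05, 0.023, -0.004, 0, 0], [0.05, 0.023, -0.004, 0, 0], [0.05, 0.023, -0.004, 0, 0]]], "squeeze": 20}}

```text
clock: 10.98
position: [0.5856, -0.1841, 0.1074]
ee_rot: [0.269, 3.126, 0.002]
force: [-0.3, -0.3, -2.5]
width: 0.654
```

```bash
python3 -c "
from st import *
st();look('h')
panel('h',0.147);st()"
```

```text
10.98 [ 0.5856 -0.1841  0.1074] rack frame [ 0.0093 -0.0005  0.0374] w 60.0 F [-0.3 -0.3 -2.5] T [ 0.08 -0.03 -0.02] ang 80.16
n 787 tilt(front up) rad 0.1433 roll 0.0036 plate top at tcp rel -0.0166 x rel [-0.0856 -0.013 ] y rel [-0.0706  0.0693]
((-48.87377166748047, -0.7963333129882812), (73.82898712158203, 142.72813415527344), 0.14362578094005585)
11.08 [ 0.5853 -0.1841  0.1074] rack frame [ 0.009  -0.0005  0.0374] w 59.7 F [ 0.2 -0.1 -2.5] T [-0.06  0.01  0.01] ang 80.15
```

View pics/hsidec.png

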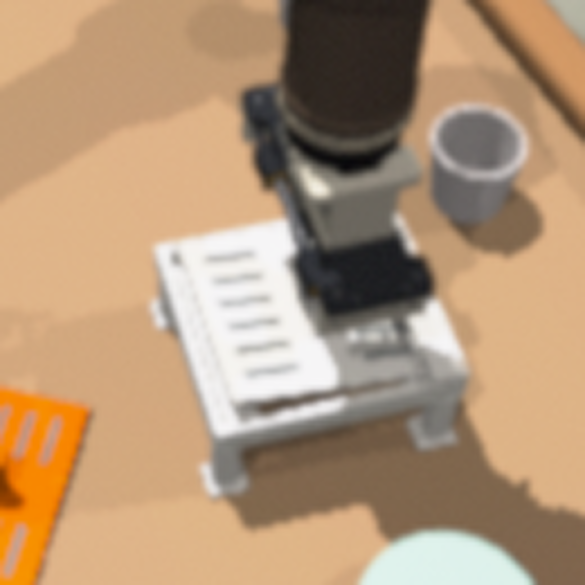

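The rear edge is hooked: its centre is at about x 80 mm and z 7 mm in the rack frame, with tilt 0.14. Next I lower slowly, easing back 5 mm so the edge doesn't jam on the wall.

Call:
{"name": "step_arm", "arguments": {"series": [[[0.05, 0, 0, -0.001, 0], [0.05, 0, 0, -0.002, 0], [0.05, 0, 0, -0.003, 0], [0.05, 0, 0, -0.004, 0], [0.05, -0.0005, 0, -0.005, 0], [0.05, -0.001, 0, -0.006, 0], [0.05, -0.0015, 0, -0.007, 0], [0.05, -0.002, 0, -0.008, 0], [0.05, -0.0025, 0, -0.009, 0], [0.05, -0.003, 0.0005, -0.01, 0], [0.05, -0.0035, 0.0005, -0.011, 0], [0.05, -0.004, 0.001, -0.012, 0], [0.05, -0.0045, 0.001, -0.0125, 0], [0.05, -0.0045, 0.001, -0.0125, 0]]], "squeeze": 20}}

```text
clock: 12.25
position: [0.5809, -0.1834, 0.0949]
ee_rot: [0.27, 3.125, 0.002]
force: [0.1, -1.5, -1.3]
width: 0.653
```

```bash
python3 -c "
from st import *
st();look('i')
panel('i',0.03);st()"
```

```text
12.25 [ 0.5809 -0.1834  0.0949] rack frame [ 0.0046 -0.0006  0.0249] w 59.9 F [ 0.1 -1.5 -1.3] T [-0.21 -0.08 -0.05] ang 80.14
n 975 tilt(front up) rad 0.0304 roll 0.0023 plate top at tcp rel -0.0167 x rel [-0.0946 -0.0125] y rel [-0.083   0.0831]
((-53.34223937988281, 0.184173583984375), (168.38722229003906, 82.80863189697266), 89.93890380859375)
12.35 [ 0.581  -0.1833  0.095 ] rack frame [ 0.0046 -0.0005  0.025 ] w 59.6 F [ 0.4 -0.8 -1.8] T [-0.33 -0.12 -0.08] ang 80.14
```

View pics/isidec.png

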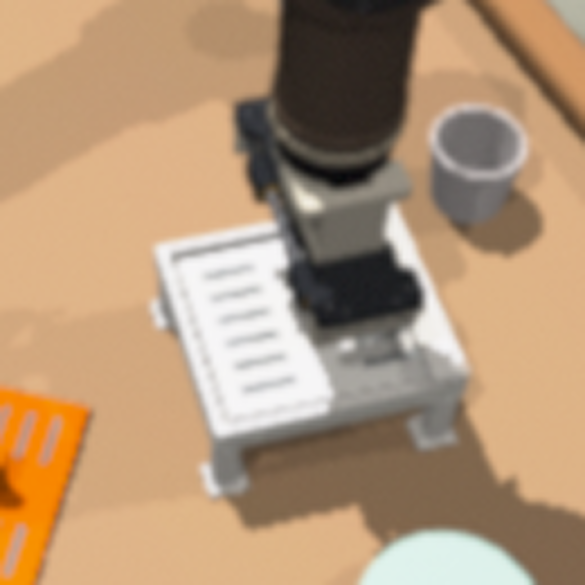

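Call:
{"name": "step_arm", "arguments": {"series": [[[0.05, -0.0003, 0, -0.001, 0], [0.05, -0.0005, 0, -0.0018, 0], [0.05, -0.0008, 0, -0.0026, 0], [0.05, -0.0008, 0, -0.003, 0], [0.05, -0.0008, 0, -0.003, 0], [0.05, -0.0008, 0, -0.003, 0]]], "squeeze": 20}}

```text
clock: 12.85
position: [0.5804, -0.1832, 0.0934]
ee_rot: [0.269, 3.124, 0.003]
force: [-6.1, 1.2, 13.2]
width: 0.65
```

```bash
python3 -c "
from st import *
st();look('j')
panel('j',0.0);st()"
```

```text
12.85 [ 0.5804 -0.1832  0.0934] rack frame [ 0.0041 -0.0005  0.0234] w 59.7 F [-6.1  1.2 13.2] T [0.3  1.11 0.  ] ang 80.15
n 908 tilt(front up) rad 0.0216 roll 0.0014 plate top at tcp rel -0.0167 x rel [-0.0942 -0.013 ] y rel [-0.0827  0.0824]
((-53.1201171875, 0.5418167114257812), (168.81683349609375, 82.3678970336914), 89.72080993652344)
12.95 [ 0.5804 -0.1833  0.0934] rack frame [ 0.0041 -0.0006  0.0234] w 59.5 F [-5.1  1.9 12.4] T [0.31 0.99 0.02] ang 80.15
```

View pics/jsidec.png

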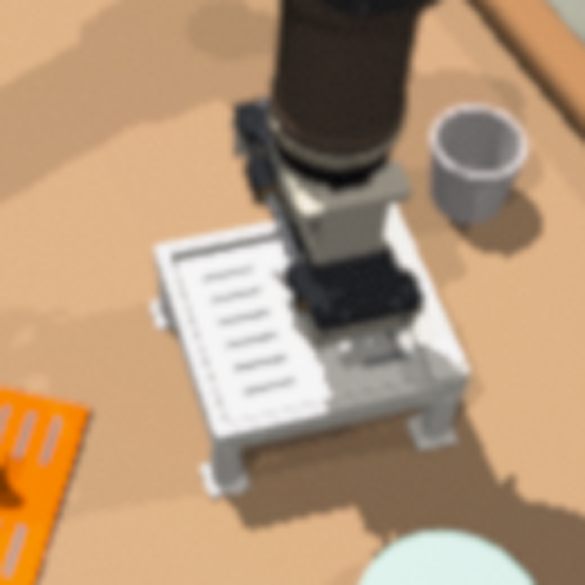

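Contact force is 13 N and the plate top is 6.7 mm above the seat, so the panel is seated. Now I ease off and open.

Call:
{"name": "step_arm", "arguments": {"series": [[[0.05, 0, 0, 0, 0], [0.06, 0, 0, 0, 0], [0.063, 0, 0, 0, 0], [0.07, 0, 0, 0, 0], [0.08, 0, 0, 0, 0], [0.0918, 0, 0, 0, 0], [0.0918, 0, 0, 0, 0], [0.0918, 0, 0, 0.004, 0], [0.0918, 0, 0, 0.01, 0], [0.0918, 0, 0, 0.03, 0], [0.0918, 0, 0, 0.055, 0], [0.0918, 0, 0, 0.085, 0], [0.0918, -0.02, 0, 0.115, 0], [0.0918, -0.05, 0, 0.14, 0], [0.0918, -0.08, 0.02, 0.16, 0], [0.0918, -0.11, 0.05, 0.17, 0], [0.0918, -0.14, 0.08, 0.17, 0], [0.0918, -0.16, 0.11, 0.17, 0], [0.0918, -0.16, 0.12, 0.17, 0], [0.0918, -0.16, 0.12, 0.17, 0]]]}}

```text
clock: 14.62
position: [0.4196, -0.0605, 0.2645]
ee_rot: [0.262, 3.123, 0.005]
force: [0.1, -0.1, 0.5]
width: 1.001
```

Run:
```python
from st import *
st();look('k')
for n in("kside","ktop"):
    c,I,D=load(n);P=rk(cloud(c,D))
    k=(np.abs(P[...,0])<.058)&(np.abs(P[...,1])<.06)&(np.abs(P[...,2]-.007)<.012)&~((np.abs(P[...,0])<.025)&(np.abs(P[...,1])<.045))
    q=P[k]; G=np.c_[q[:,:2],np.ones(len(q))]; co=np.linalg.lstsq(G,q[:,2],rcond=None)[0]; print(n,len(q),"tilt",-co[0].round(4),co[1].round(4),"top z",co[2].round(4))
    r=P[(P[...,2]>.030)&(P[...,2]<.06)&(np.abs(P[...,0])<.03)&(np.abs(P[...,1])<.045)]
    print(" rib",len(r),r.mean(0).round(4),rect(r[:,:2]))
```

```text
14.62 [ 0.4196 -0.0605  0.2645] rack frame [-0.1758  0.0921  0.1945] w 91.9 F [ 0.1 -0.1  0.5] T [0.04 0.07 0.03] ang 80.4
kside 727 tilt -0.0007 0.0005 top z 0.0072
 rib 88 [ 0.0014 -0.004   0.0437] ((2.779083728790283, -1.8977699279785156), (12.916659355163574, 61.451725006103516), 1.7272666692733765)
ktop 515 tilt -0.0028 0.0026 top z 0.007
 rib 22 [0.0005 0.0173 0.0471] ((0.47677159309387207, 16.810253143310547), (7.541616439819336, 23.835660934448242), 10.314891815185547)
```

View pics/ksidec.png

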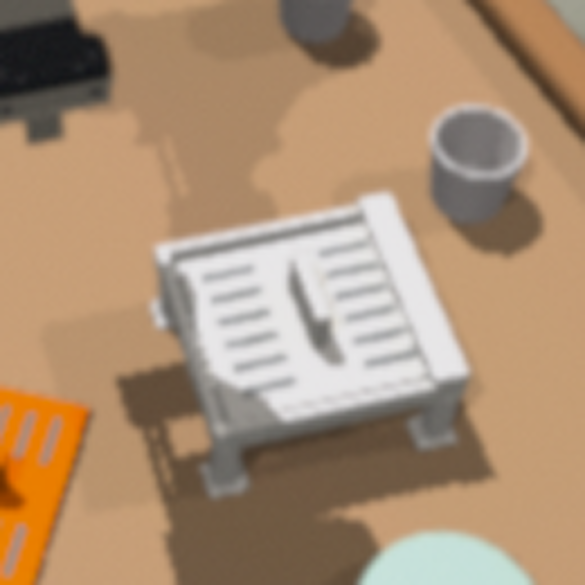

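View pics/ktop.png

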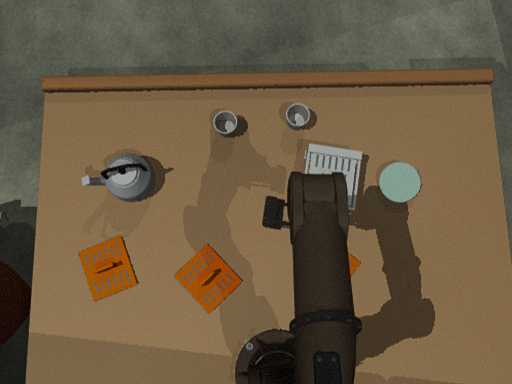

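```bash
python3 -c "
from h import *
s=observe();print(s['clock'],abs(s['dq']).max(),s['force']);print(arm.sign_off())"
```

```text
14.7167 0.023154570449644002 [ 0.00790264 -0.49413086 -0.0580278 ]
the job is handed in; nothing more can be done
None
```

The panel is seated in the rack and the job is handed in at about 14.7 s. No verdict was reported.

**How it was done:** I gripped the white panel's rib by its ends so it could pivot between the jaws. I tilted it to about 0.147 rad by pressing its front underside on the rack's front upstand. Then I hooked the rear edge under the lip (edge about 80 mm behind centre, 7 mm above the seat), lowered it in small steps while easing back 5 mm, and let go.

**Last checks:**
- **Seating:** the panel top is 7.0–7.2 mm above the seat, where 7 is ideal, and it is flat to within 0.004 rad.
- **Position:** it is about 1 mm off centre in both x and y, and about 1.7° off in yaw.
- **Surroundings:** the gripper is clear of the panel. The cups, saucers and kettle look unmoved in the top view.

**What failed or disagreed:**
- **First tilt attempt:** the panel landed on a side rail, with about 20 N at the wrist, and slipped about 4 mm in the jaws. I lifted it, corrected y and tried again.
- **Tilt reading before release:** it showed 0.02 rad, which I put down to rail points in the fit. The reading after release was level.
- **Camera offset:** the top and side cameras disagree by about 3 mm in x, so I measured panel and rack in the same view.
- **Final rib check:** in the top view the arm hid most of the rib, so the centring and yaw figures come from the side view only.

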